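# Open the safety-capped discard jar and throw away the used tube

### The job

Open the yellow discard jar: press its blue safety cap down firmly and, while it is pressed, turn it anticlockwise until it lets go, then lift it off and stand it right way up in the metal tray. Then drop the used tube (red cap) from the white rack into the jar and leave the jar open; disturb nothing else, and leave the green-capped tubes standing in the rack.

Things in the scene. Friction and masses are not known exactly. Their poses are not given: they have to be found in the camera images.
- jar: Square yellow see-through jar, 92 x 92 mm, fixed upright in a bolted-down steel bracket (foot 140 x 120 mm, cradle 101 mm square, straps up its two y sides to 127 mm), so it takes pressing and turning. Origin: on the bench under its centre, z up. Flat shoulder 123 mm up, then a round neck. Hollow, 84 mm square inside, floor 9 mm above the bench.
- jar_mouth (a point): Centre of the jar's round mouth, at the rim, 155 mm above the bench; axes as the jar's. Mouth 35 mm in diameter; neck 41 mm outside, 51 mm over its three moulded catches.
- cap_center (a point): Centre of the round blue ribbed safety cap, half-way up; z out of its top, axes parallel to the jar's while locked. 62 mm in diameter over the ribs, 33 mm high, hollow below, about 80 g, loose once released. Locked on the jar, its underside is 137 mm and its top 170 mm above the bench, and it stays centred on the neck.
- cap_top (a point): Centre of the cap's top. Sprung bayonet: held down 7 to 8 mm (8 N to start, 1.1 N more per mm, about 15 N where the lugs clear, solid stop at 8 mm) and turned anticlockwise seen from above (+ about z), it is free from 40 to 85 degrees of turn (62 is best, end stop at 87), then lifts straight off. Not pressed, it turns only about 2 degrees and cannot be lifted. Grip its sides to press and turn.
- tray: Shallow metal tray, 150 mm along its x, 210 mm along its y, 18 mm high, walls 3 mm, fixed on the bench. Origin: under its centre on the bench; inner floor 3 mm above it.
- rack: White tube rack, 100 mm along its x, 200 mm along its y, 60 mm high, fixed on the bench, with 2 rows of 5 round holes, 19.5 mm wide and 50 mm deep. Origin: under its centre on the bench. It and the tray may change sides.
- used_tube_center (a point): Used sample tube, the only one with a red cap: 100 mm long, body 17 mm in diameter, red cap 20 mm in diameter over the top 22 mm. The point is half-way up, on the axis; z points to the cap. It stands in a rack hole (loosely, up to about 3 degrees off upright), its upper 50 mm above the rack; tubes are at least 72 mm apart. Mass about 25 g.
- clean_tube_a_center (a point): A clean tube like the used one but with a green cap, standing in the rack; the point is half-way up. Must stay.
- clean_tube_b_center (a point): A second clean green-capped tube standing in the rack; the point is half-way up. Must stay.
- sanitiser: Clear sanitiser bottle with a metal collar, 68 mm wide, 193 mm high, standing loose on the bench, off to the left. Origin: centre of its underside.
- marker: Marker pen, about 135 mm long, 14 mm thick, lying loose on the far side of the bench. Origin: under its middle; x along it.
Things that resemble listed ones, but are neither listed nor needed, are in the scene too. Of the things shaped like the part that bears cap_center, the blue one is meant.

How it is judged:
By the outcome, as a careful person would: the job done as asked, in the order asked, and still so for the second after the job is handed in, with the robot touching nothing.
It also fails if it takes over 58 s, if anything falls off the work surface, if the arm or the gripper's body presses on something with over 40 N, if the wrist force passes 120 N, or if a joint passes its speed limit or range.

### The arm

A 7-joint arm with a two-finger parallel gripper is mounted at the origin on the work surface. World frame = base frame: x ahead of the robot, y to its left, z up, the work surface at z = 0. Lengths are in m, angles in rad, forces in N, time in s.
With the tool pointing down it reaches from about 0.425 to 0.925 m from the base axis. Payload 6.8 kg.
Tool frame: the origin (TCP) lies on the front face of the gripper's body, between the roots of the fingers; the fingertips stand 73 mm ahead of it and the grasp point (between the pads) lies 54 mm ahead of it (tcp_to_tips is the distance from the TCP to the fingertips, in m); z points along the fingers, x is the direction in which the jaws open and shut, and the axes are right-handed (so a half turn about z gives the same grasp; the last joint's range is limited). The gripper opens to 85 mm and grips with 20 to 120 N. Pads are 22 mm wide; open, the fingers measure 114 mm over their backs; the gripper's body (76 mm by 85 mm) begins 54 mm behind the grasp point. The pads swing forward as they close: fully open they stand 13 mm farther back than shut.
Start: joints at [-1.209, 0.477, 0.022, 1.555, -0.011, 1.109, -0.083], TCP at [0.306, 0.602, 0.304] pointing down, gripper open.
Joint ranges: [-2.96, 2.96], [-0.34, 2.1], [-1.41, 1.46], [0.24, 2.44], [-1.37, 4.51], [0.17, 1.92], [-2.96, 2.96]. Speed limits (rad/s): [2.39, 2.39, 3.14, 3.14, 3.14, 3.14, 3.14].

### API

Orientations are given as a unit quaternion [w, x, y, z].
In Python, from station import get_obs, read_camera, hand_in, look_for, silhouettes, tcp_to_tips gives the robot as it stands. The module is installed in compiled form; this text tells all that it offers.
- The arm moves only by the tool apply_moves, never from a script. Its argument "moves" is a list of rows, each a list of 3 entries, a list of its own where there are three numbers: the shift along the tool's x, y, z in units of 25 mm (1.0 is 25 mm), then the turn, a rotation vector about the tool's x, y, z in units of 10 degrees (1.0 is 10 degrees), then the gripper's target within -1 to 1 (fully open at 1, half-way at 0, shut at -1). In form: [[[dx, dy, dz], [rx, ry, rz], jaw], ...]. A call has 1 to 20 rows; each row is the pose to reach, as a shift and turn from the pose commanded when the call began, along the tool's axes at that moment; what a row does not reach only later rows make up. A row lasts 1/8 s, in which the tool goes at most 62.5 mm and 10.7 degrees, less where a joint would pass 70% of its speed; a pose out of reach is approached as far as the arm can. A call with a gripper value outside its range is refused whole. The fingers move at their own pace and stop on an object; "force" is the grip in N (left out, the last holds). Time passes only in rows, so rows that repeat a pose let the fingers close. It gives the time, the measured TCP pose, the force and the opening at its end, in the units of the state.
- get_obs(): the state, without advancing time (a new reading comes with each control period).
- read_camera(name): name is "scene" or "side" or "wrist"; returns a dict with "color" (400x640x3 uint8, red, green, blue), "mtx" (3x3 intrinsics, pixels), "eye" and "rotation" of the camera in the world; the wrist camera has in their place "hand_eye" (4x4, takes a point from camera to tool coordinates, whose origin is the TCP and whose axes are the tool frame's). Camera axes: x right, y up, looking along -z (the intrinsics and any distortion apply to the point x, -y, -z); pixel columns grow to the right and rows downward; lengths in m; the calibration is good to about 2 mm. A picture is of the moment at which its call begins: read the wrist's pose just before it. There is no depth.
- hand_in(): hands the job in, once; it reports no verdict.
Trained networks look in the newest picture that a camera, given by its name, has taken for a name from the list of things; names that differ only in an ending like _2 or _b are one class to them, and where a whole thing is asked for, a point or a joint stands for the part that bears it (a point fixed in the world has none). Each returns a list of dicts, best first, with "conf" (0 to 1); they miss things now and then, are a little off and sometimes report something else, mostly with a low value. They report only what shows in the picture. A call takes as long as a camera call. They do not tell look-alikes from the thing itself.
- look_for(camera, query): "pixel" ([row, column] in pixels, amid what is visible of it).
- silhouettes(camera, query): "mask" (400x640 bool, what is visible of it) and "pixel" ([row, column] in pixels, amid what is visible of it).
The state is a dict: "t": time; "q": joint angles; "joint_vel": joint speeds; "joint_torque": joint torques, N m; "eef_pos": TCP position; "tool_rot": TCP orientation; "contact_force": force on the tool from outside, world axes, zero at the start; "torque": the same for the moment, N m; "gripper_width": opening from 0.0 (shut) to 1.0 (fully open).
Only numpy, scipy, OpenCV 4.12 (cv2) and the standard library are available. Lean on these libraries where they do the work, as an engineer would, in place of code of your own. Each camera call takes 0.05 s, during which the arm holds its last target.

## Working session

There is one attempt and no reset: what is moved stays moved. The work goes in short steps, Python scripts to look and compute and a tool call to move; the robot and the scene stay as the last step left them, time stands still between calls to the robot, and variables do not carry over. Pictures are saved under pics/ and viewed, and the job is handed in when it is done.

Besides the shell and the picture viewer there is one more tool, called after ">>>" as name([rows], argument=value, ...), one row to a line, values as JSON. apply_moves: Moves the arm, as the interface text tells. Its arguments: {"type":"object","properties":{"moves":{"type":"array"},"force":{"type":"number"}},"required":["moves"]}

```bash
mkdir -p pics; python3 - <<'E'
from station import *
import cv2, numpy as np
o=get_obs()
print({k:np.round(v,3) for k,v in o.items()}, tcp_to_tips)
for n in ["scene","side","wrist"]:
    c=read_camera(n); cv2.imwrite(f"pics/{n}0.png",c["color"][:,:,::-1])
    print(n,{k:np.round(v,4).tolist() for k,v in c.items() if k!="color"})
E
```

```text
{'t': np.float64(0.0), 'q': array([-1.209,  0.478,  0.022,  1.556, -0.011,  1.109, -0.083]), 'joint_vel': array([-0.002,  0.   ,  0.   , -0.001, -0.002,  0.002,  0.001]), 'joint_torque': array([ 0.0000e+00, -5.9646e+01,  1.6080e+00, -2.8120e+01,  1.2000e-02,
        1.0000e-02, -0.0000e+00]), 'eef_pos': array([0.305, 0.601, 0.303]), 'tool_rot': array([ 0.001,  0.852,  0.523, -0.001]), 'contact_force': array([-0.079,  0.088,  0.488]), 'torque': array([ 0.011, -0.024,  0.002]), 'gripper_width': np.float64(1.0)} 0.0726
scene {'mtx': [[513.5048, 0.0, 322.6536], [0.0, 513.5048, 198.5932], [0.0, 0.0, 1.0]], 'eye': [1.3474, -0.6876, 0.8989], 'rotation': [0.8244, 0.4103, 0.1738, 0.3492]}
side {'mtx': [[415.0803, 0.0, 316.7424], [0.0, 415.0803, 199.4005], [0.0, 0.0, 1.0]], 'eye': [0.5346, 0.9244, 0.6502], 'rotation': [-0.0489, -0.0153, 0.4898, 0.8704]}
wrist {'mtx': [[337.9923, 0.0, 318.751], [0.0, 337.9923, 201.0594], [0.0, 0.0, 1.0]], 'hand_eye': [[1.0, 0.0003, 0.0012, -0.0003], [0.0006, -0.9502, -0.3116, -0.0811], [0.0011, 0.3116, -0.9502, -0.0704], [0.0, 0.0, 0.0, 1.0]]}
```

View pics/scene0.png

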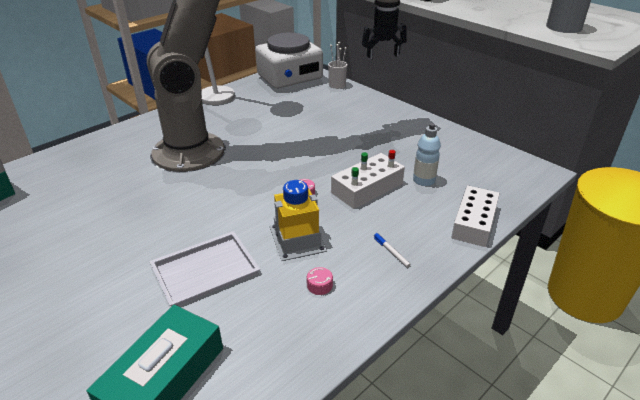

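View pics/side0.png

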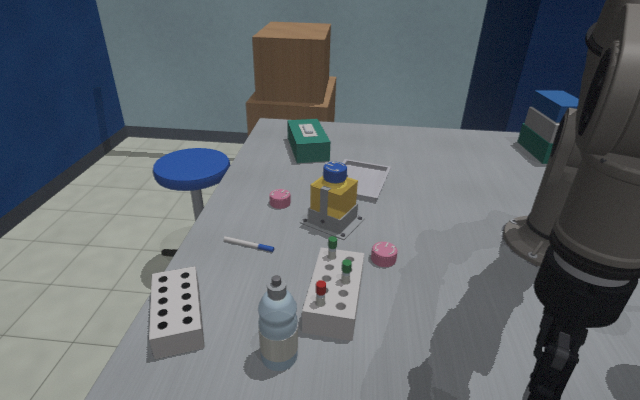

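View pics/wrist0.png

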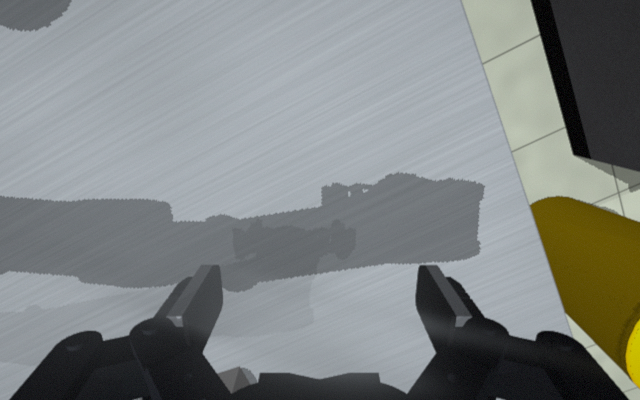

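Scene picture: the blue cap sits on the yellow jar at about (295,192). Pink caps that look like it are at (308,187) and (320,281). The rack with tubes is at (368,180), with the red cap at (392,157) and green caps at (355,173) and (364,157). An empty look-alike rack is at (477,213), the tray at (205,268), and the sanitiser bottle at (428,155). Side picture: blue cap (335,172), red cap (321,288), greens (333,242) and (347,267), pink caps (280,199) and (384,254). I choose the blue cap on the jar and the red-capped tube, and will check both in close crops.

```bash
cat > h.py <<'E'
import numpy as np, cv2
from scipy.spatial.transform import Rotation as R
from scipy.optimize import least_squares
def q2R(q): return R.from_quat([q[1],q[2],q[3],q[0]]).as_matrix()
def campose(c,obs=None):
    if "eye" in c: return np.array(c["eye"]), q2R(c["rotation"])
    T=np.eye(4);T[:3,:3]=q2R(obs["tool_rot"]);T[:3,3]=obs["eef_pos"]
    T=T@c["hand_eye"]; return T[:3,3],T[:3,:3]
def proj(c,P,obs=None):
    e,Rm=campose(c,obs); p=(np.atleast_2d(P)-e)@Rm
    K=np.array(c["mtx"]); x=p[:,0]/-p[:,2]; y=-p[:,1]/-p[:,2]
    return np.c_[K[0,0]*x+K[0,2],K[1,1]*y+K[1,2]]  # col,row
def ray(c,col,row,obs=None):
    e,Rm=campose(c,obs);K=np.array(c["mtx"])
    d=np.array([(col-K[0,2])/K[0,0],-(row-K[1,2])/K[1,1],-1]); d=Rm@d
    return e,d/np.linalg.norm(d)
def at_z(c,col,row,z,obs=None):
    e,d=ray(c,col,row,obs); return e+d*(z-e[2])/d[2]
def tri(rays):
    A=np.zeros((3,3));b=np.zeros(3)
    for e,d in rays:
        M=np.eye(3)-np.outer(d,d);A+=M;b+=M@e
    X=np.linalg.solve(A,b); return X,[np.linalg.norm((np.eye(3)-np.outer(d,d))@(X-e)) for e,d in rays]
E
python3 - <<'E'
from station import *
from h import *
cs={}
for n in ["scene","side"]:
    cs[n]=read_camera(n)
    for q in ["cap_center","used_tube_center","clean_tube_a_center","jar","tray","rack","sanitiser","marker"]:
        s=silhouettes(n,q)
        for d in s:
            if d["conf"]<.3: continue
            r,cc=np.where(d["mask"]); print(n,q,round(d["conf"],2),np.round(d["pixel"],1),"n",len(r),"bbox c",cc.min(),cc.max(),"r",r.min(),r.max())
            if d is s[0] or True: np.save(f"m_{n}_{q}_{s.index(d) if False else int(d['pixel'][1])}.npy",d["mask"])
im=cs["scene"]["color"][:,:,::-1]; a=cv2.resize(im[140:260,255:415],None,fx=4.8,fy=4.8,interpolation=cv2.INTER_CUBIC); cv2.imwrite("pics/c1.png",a)
im=cs["side"]["color"][:,:,::-1]; a=cv2.resize(im[155:345,230:410],None,fx=3.1,fy=3.1,interpolation=cv2.INTER_CUBIC); cv2.imwrite("pics/c2.png",a)
E
```

```text
scene cap_center 0.76 [281.7 317.8] n 615 bbox c 306 332 r 267 294
scene cap_center 0.64 [189.2 298.5] n 515 bbox c 283 307 r 180 204
scene jar 0.66 [190.3 296.1] n 575 bbox c 283 308 r 179 204
scene jar 0.65 [226.2 293.9] n 2710 bbox c 270 326 r 189 260
scene tray 0.95 [269.2 203.1] n 4706 bbox c 150 257 r 232 304
scene rack 0.64 [181.6 369.2] n 2264 bbox c 331 404 r 153 207
scene sanitiser 0.82 [157.4 427.5] n 1233 bbox c 413 439 r 123 185
scene marker 0.78 [252.1 389.8] n 281 bbox c 374 410 r 233 267
scene marker 0.41 [159.1 428. ] n 1262 bbox c 413 439 r 123 186
side cap_center 0.68 [173.7 334.7] n 421 bbox c 324 346 r 162 182
side cap_center 0.58 [253.7 382.8] n 569 bbox c 371 396 r 241 266
side cap_center 0.57 [196.6 279.3] n 341 bbox c 269 289 r 189 208
side used_tube_center 0.69 [295.2 321.9] n 222 bbox c 316 325 r 281 306
side clean_tube_a_center 0.47 [245.9 329.6] n 168 bbox c 328 336 r 237 258
side jar 0.91 [206.8 332. ] n 2670 bbox c 301 362 r 176 239
side tray 0.62 [176.5 364.8] n 1165 bbox c 344 389 r 160 201
side rack 0.95 [297.1 335.4] n 3861 bbox c 302 363 r 248 340
side sanitiser 0.63 [181.  364.5] n 1302 bbox c 343 391 r 159 201
side sanitiser 0.6 [330.4 277.3] n 3075 bbox c 258 297 r 275 370
side marker 0.65 [246.1 253. ] n 255 bbox c 224 273 r 237 251
```

View pics/c1.png

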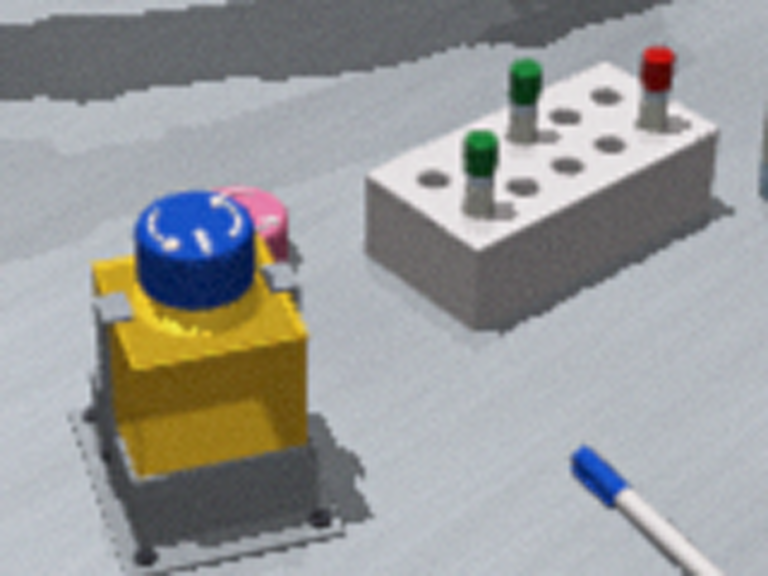

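View pics/c2.png

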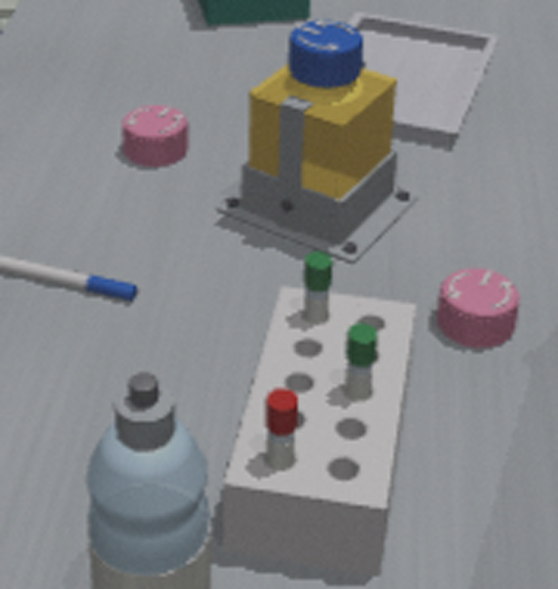

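Both crops confirm the choice: the blue cap with white arrows is on the yellow jar (the pink ones lie on the bench), and there is one red-capped tube at the rack's far-left end. Next I work out the poses.

```bash
python3 - <<'E'
from station import *
from h import *
import pickle
cs={n:read_camera(n) for n in ["scene","side"]}
def mask(c,col,win):
    hsv=cv2.cvtColor(c["color"],cv2.COLOR_RGB2HSV); h,s,v=[hsv[...,i].astype(int) for i in range(3)]
    m={"blue":(abs(h-115)<14)&(s>150)&(v>40),"red":((h<8)|(h>172))&(s>150)&(v>60),"green":(abs(h-65)<20)&(s>100)&(v>30)}[col]
    w=np.zeros_like(m); w[win[2]:win[3],win[0]:win[1]]=1
    m=(m&w).astype(np.uint8); n,l,st,_=cv2.connectedComponentsWithStats(m); i=1+np.argmax(st[1:,4]); 
    # close holes
    return cv2.morphologyEx((l==i).astype(np.uint8),cv2.MORPH_CLOSE,np.ones((5,5)))
def bb(m):
    r,c=np.where(m); return np.array([c.min()-.0,c.max()+1.,r.min(),r.max()+1.])-.5
def cyl(x,y,z0,z1,rad,tilt=(0,0)):
    a=np.linspace(0,2*np.pi,72); P=[]
    for z in (z0,z1): P.append(np.c_[x+rad*np.cos(a)+tilt[0]*(z-z0),y+rad*np.sin(a)+tilt[1]*(z-z0),np.full(72,z)])
    return np.vstack(P)
def cylfit(bbs,z0,z1,rad,g,freez=True):
    def f(p):
        out=[]
        for n,b in bbs.items():
            q=proj(cs[n],cyl(p[0],p[1],z0+p[2],z1+p[2],rad)); out+=[q[:,0].min()-b[0],q[:,0].max()-b[1],q[:,1].min()-b[2],q[:,1].max()-b[3]]
        return out
    r=least_squares(f,[*g,0]); return r.x,np.round(r.fun,1)
def show(name,col,wins,z0,z1,rad,g):
    b={n:bb(mask(cs[n],col,w)) for n,w in wins.items()}
    x,f=cylfit(b,z0,z1,rad,g); print(name,np.round(x,4),f,{k:v.tolist() for k,v in b.items()})
show("cap","blue",{"scene":(275,315,172,210),"side":(318,352,155,190)},.137,.170,.031,(.6,0))
tz=(.010+.078,.010+.100)
show("used","red",{"scene":(380,402,145,172),"side":(310,330,275,300)},*tz,.010,(.6,.3))
show("ga","green",{"scene":(345,361,160,182),"side":(325,340,232,254)},*tz,.010,(.6,.2))
show("gb","green",{"scene":(358,372,147,169),"side":(338,356,255,280)},*tz,.010,(.5,.2))
def rect(name,obs,lx,ly,z,g):
    loc=np.array([[a*lx/2,b*ly/2,z] for a,b in((1,1),(1,-1),(-1,-1),(-1,1))])
    def pts(p): 
        c,s=np.cos(p[2]),np.sin(p[2]); return np.c_[p[0]+c*loc[:,0]-s*loc[:,1],p[1]+s*loc[:,0]+c*loc[:,1],loc[:,2]]
    for n in obs: print(name,n,[np.round(at_z(cs[n],*q,z)[:2],3).tolist() for q in obs[n]])
    def f(p):
        P=pts(p);o=[]
        for n,qs in obs.items():
            pr=proj(cs[n],P)
            for q in qs:
                d=pr-np.array(q); o+=list(d[np.argmin((d**2).sum(1))])
        return o
    best=min((least_squares(f,[*g[:2],a]) for a in np.linspace(-1.5,1.5,13)),key=lambda r:r.cost)
    print(name,np.round(best.x[:2],4),"yaw deg",np.degrees(best.x[2]).round(2),"res",np.round(best.fun,1))
s1=lambda u,v:(255+u/4.8-.4,140+v/4.8-.4); s2=lambda u,v:(230+u/3.1-.3,155+v/3.1-.3)
rect("rack",{"scene":[s1(365,178),s1(606,62),s1(718,130),s1(478,250)],"side":[s2(282,288),s2(415,303),s2(387,507),s2(225,487)]},.1,.2,.06,(.55,.25))
rect("tray",{"scene":[(151,267),(236,235),(259,268),(172,302)],"side":[s2(357,14),s2(496,37)]},.15,.21,.018,(.65,-.25))
rect("jarsh",{"scene":[s1(95,262),s1(132,368),s1(306,333)],"side":[s2(250,93),s2(396,80),s2(335,130)]},.092,.092,.123,(.65,0))
rect("foot",{"scene":[s1(130,572),s1(345,530),s1(75,410)],"side":[s2(217,209),s2(353,260),s2(418,200)]},.14,.12,.004,(.65,0))
E
```

```text
cap [ 0.5757 -0.0363  0.0076] [-1.3 -0.4 -1.5  0.5 -1.6 -0.1 -5.1  6.2] {'scene': [282.5, 307.5, 179.5, 203.5], 'side': [323.5, 346.5, 162.5, 173.5]}
used [0.5733 0.3414 0.0012] [-0.7  0.8 -0.5  0.6 -0.9  1.  -1.1  1. ] {'scene': [388.5, 394.5, 149.5, 158.5], 'side': [316.5, 325.5, 280.5, 294.5]}
ga [0.5632 0.1913 0.0053] [-1.5  0.  -1.2  0.5 -1.3  0.2 -3.5  4.1] {'scene': [351.5, 357.5, 167.5, 176.5], 'side': [328.5, 336.5, 235.5, 241.5]}
gb [0.5294 0.2691 0.0045] [-1.5 -0.2 -1.   0.2 -1.8  0.7 -3.6  4.2] {'scene': [361.5, 367.5, 152.5, 161.5], 'side': [342.5, 350.5, 259.5, 266.5]}
rack scene [[0.491, 0.174], [0.506, 0.377], [0.605, 0.366], [0.588, 0.169]]
rack side [[0.589, 0.169], [0.491, 0.174], [0.507, 0.373], [0.605, 0.369]]
rack [0.5479 0.2711] yaw deg -4.52 res [ 0.2 -0.4 -0.4  0.2  0.2 -0.   0.1  0.5 -0.4 -0.4  0.2  0.3  0.3  0.8
 -0.  -0.7]
tray scene [[0.418, -0.366], [0.466, -0.148], [0.603, -0.18], [0.551, -0.388]]
tray side [[0.555, -0.393], [0.401, -0.357]]
tray [ 0.5068 -0.2702] yaw deg -13.32 res [ 2.2 -4.  -2.8 -1.  -1.3  1.3  0.3  1.4 -0.3  0.4 -2.6  0.1]
jarsh scene [[0.512, -0.048], [0.593, -0.092], [0.633, -0.01]]
jarsh side [[0.634, -0.009], [0.513, -0.049], [0.56, 0.041]]
jarsh [ 0.5741 -0.0289] yaw deg 60.64 res [ 0.5 -0.3 -0.2 -0.3  0.7  0.9 -1.  -0.4  0.5  0.5  1.5 -1.4]
foot scene [[0.605, -0.111], [0.66, -0.008], [0.483, -0.048]]
foot side [[0.661, -0.008], [0.538, 0.052], [0.484, -0.046]]
foot [ 0.5722 -0.0281] yaw deg -27.8 res [-0.5  0.8  0.7  0.3 -0.3 -0.1 -0.2  0.  -0.1  1.3  0.7 -0.5]
```

```bash
cat >> h.py <<'E'
def plan(obs,target,yaw_deg,tilt=None):
    """row units from current pose to vertical-down target with tool-x yaw"""
    R0=q2R(obs["tool_rot"]); p0=np.array(obs["eef_pos"])
    a=np.radians(yaw_deg); Rt=np.c_[[np.cos(a),np.sin(a),0],[np.sin(a),-np.cos(a),0],[0,0,-1]]
    d=R0.T@(np.array(target)-p0)/.025
    rv=R.from_matrix(R0.T@Rt).as_rotvec(degrees=True)/10
    return np.round(d,3),np.round(rv,3)
E
python3 - <<'E'
from station import *
from h import *
sc,si=read_camera("scene"),read_camera("side")
print("bottle top",tri([ray(sc,431.5,127),ray(si,277,284)]))
print("bottle base side",at_z(si,279,358,0),at_z(sc,426,181,0))
o=get_obs(); print(plan(o,[.5745,-.030,.30],-35)); print(o["t"],np.round(o["q"],3))
E
```

```text
bottle top (array([0.63904435, 0.42886032, 0.18197129]), [np.float64(0.00010846742645664885), np.float64(0.00010846742645656492)])
bottle base side [0.64046072 0.42989941 0.        ] [0.64804308 0.42730949 0.        ]
(array([-17.667,  21.034,   0.155]), array([-0.   , -0.   ,  9.808]))
1.25 [-1.209  0.477  0.022  1.555 -0.012  1.109 -0.083]
```

>>> apply_moves([
  [[-17.7, 21.0, 0.15], [0, 0, 9.8], 1],
  [[-17.7, 21.0, 0.15], [0, 0, 9.8], 1],
  [[-17.7, 21.0, 0.15], [0, 0, 9.8], 1],
  [[-17.7, 21.0, 0.15], [0, 0, 9.8], 1],
  [[-17.7, 21.0, 0.15], [0, 0, 9.8], 1],
  [[-17.7, 21.0, 0.15], [0, 0, 9.8], 1],
  [[-17.7, 21.0, 0.15], [0, 0, 9.8], 1],
  [[-17.7, 21.0, 0.15], [0, 0, 9.8], 1],
  [[-17.7, 21.0, 0.15], [0, 0, 9.8], 1],
  [[-17.7, 21.0, 0.15], [0, 0, 9.8], 1],
  [[-17.7, 21.0, 0.15], [0, 0, 9.8], 1],
  [[-17.7, 21.0, 0.15], [0, 0, 9.8], 1],
  [[-17.7, 21.0, 0.15], [0, 0, 9.8], 1],
  [[-17.7, 21.0, 0.15], [0, 0, 9.8], 1],
  [[-17.7, 21.0, 0.15], [0, 0, 9.8], 1],
  [[-17.7, 21.0, 0.15], [0, 0, 9.8], 1],
])

```text
t: 3.25
eef_pos: [0.5733, -0.0294, 0.3002]
tool_rot: [-0.0, 0.954, -0.299, -0.0]
contact_force: [-0.1, -0.2, 0.8]
gripper_width: 1.004
```

```bash
python3 - <<'E'
from station import *
from h import *
o=get_obs(); c=read_camera("wrist"); im=c["color"][:,:,::-1].copy()
cv2.imwrite("pics/w1raw.png",im)
hsv=cv2.cvtColor(c["color"],cv2.COLOR_RGB2HSV); h,s,v=[hsv[...,i].astype(int) for i in range(3)]
m=((abs(h-115)<14)&(s>120)&(v>30)).astype(np.uint8)
n,l,st,_=cv2.connectedComponentsWithStats(m); i=1+np.argmax(st[1:,4]); print(st[i])
a=np.linspace(0,2*np.pi,60)
for z in (.17,.137):
  for x,y,colr in((.5745,-.030,(0,255,0)),):
    p=proj(c,np.c_[x+.031*np.cos(a),y+.031*np.sin(a),np.full(60,z)],o); cv2.polylines(im,[np.round(p).astype(np.int32)],True,colr,1)
cv2.imwrite("pics/w1.png",im)
E
```

```text
[ 274  175   94   90 5355]
```

View pics/w1.png

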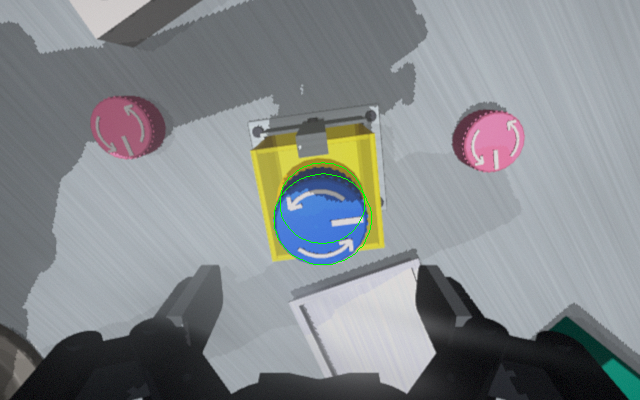

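The wrist picture shows the blue cap centred near (321,220), the pink look-alikes at (128,127) and (489,139), and the tray at (365,315). The projected cap circle lies on the cap to within about 2 px.

```bash
python3 - <<'E'
from station import *
from h import *
o=get_obs(); c=read_camera("wrist")
a=np.linspace(0,2*np.pi,180)
def f(p):
    q=proj(c,np.c_[p[0]+.031*np.cos(a),p[1]+.031*np.sin(a),np.full(180,.17)],o)
    return [q[:,0].min()-273.5,q[:,0].max()-367.5,q[:,1].max()-264.5]
r=least_squares(f,[.5745,-.03]);print(r.x,r.fun)
print(plan(o,[r.x[0],r.x[1],.208],-35), np.round(o["q"],3))
E
```

```text
[ 0.5733249  -0.02980665] [-1.65921293  1.65818536  0.17574876]
(array([0.004, 0.005, 3.688]), array([-0.001,  0.001,  0.015])) [-0.518  0.351  0.588  1.837 -0.226  1.02  -0.448]
```

>>> apply_moves([
  [[0, 0, 2.0], [0, 0, 0], 1],
  [[0, 0, 3.0], [0, 0, 0], 1],
  [[0, 0, 3.7], [0, 0, 0], 1],
  [[0, 0, 3.7], [0, 0, 0], 1],
  [[0, 0, 3.7], [0, 0, 0], -1],
  [[0, 0, 3.7], [0, 0, 0], -1],
  [[0, 0, 3.7], [0, 0, 0], -1],
  [[0, 0, 3.7], [0, 0, 0], -1],
  [[0, 0, 3.7], [0, 0, 0], -1],
  [[0, 0, 3.7], [0, 0, 0], -1],
], force=100)

```text
t: 4.6
eef_pos: [0.574, -0.0305, 0.2095]
tool_rot: [-0.001, 0.954, -0.3, 0.001]
contact_force: [-2.7, -0.3, 7.1]
gripper_width: 0.686
```

```bash
python3 - <<'E'
from station import *
import cv2
a=read_camera("scene")["color"][130:270,230:390,::-1]; b=read_camera("side")["color"][100:240,255:415,::-1]
cv2.imwrite("pics/g1.png",cv2.hconcat([cv2.resize(a,None,fx=2.5,fy=2.5,interpolation=2),cv2.resize(b,None,fx=2.5,fy=2.5,interpolation=2)]))
print(get_obs()["contact_force"],get_obs()["eef_pos"])
E
```

```text
[-1.83219235 -0.29292744  6.75815917] [ 0.57405758 -0.03044936  0.20948138]
```

View pics/g1.png

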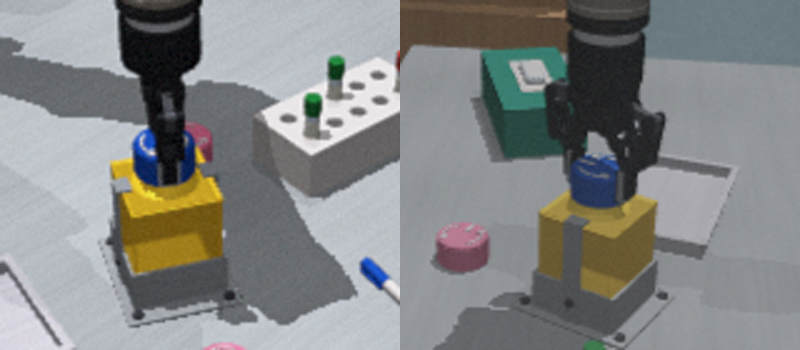

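The grip is square on the cap, with tips above the shoulder. Next I press.

>>> apply_moves([
  [[0, 0, 0.2], [0, 0, 0], -1],
  [[0, 0, 0.35], [0, 0, 0], -1],
  [[0, 0, 0.48], [0, 0, 0], -1],
  [[0, 0, 0.48], [0, 0, 0], -1],
  [[0, 0, 0.48], [0, 0, 0], -1],
], force=100)

```text
t: 5.32
eef_pos: [0.5743, -0.0306, 0.2013]
tool_rot: [-0.002, 0.954, -0.3, 0.001]
contact_force: [-16.6, 2.3, 44.2]
gripper_width: 0.685
```

>>> apply_moves([
  [[0, 0, -0.06], [0, 0, -0.4], -1],
  [[0, 0, -0.06], [0, 0, -1.2], -1],
  [[0, 0, -0.06], [0, 0, -2.0], -1],
  [[0, 0, -0.06], [0, 0, -2.8], -1],
  [[0, 0, -0.06], [0, 0, -3.6], -1],
  [[0, 0, -0.06], [0, 0, -4.4], -1],
  [[0, 0, -0.06], [0, 0, -5.2], -1],
  [[0, 0, -0.06], [0, 0, -5.8], -1],
  [[0, 0, -0.06], [0, 0, -6.3], -1],
  [[0, 0, -0.06], [0, 0, -6.3], -1],
  [[0, 0, -0.06], [0, 0, -6.3], -1],
])

```text
t: 6.7
eef_pos: [0.5744, -0.0297, 0.2015]
tool_rot: [-0.001, 0.97, 0.243, 0.002]
contact_force: [-9.7, 2.9, 27.7]
gripper_width: 0.689
```

```bash
python3 - <<'E'
from station import *
import cv2
a=read_camera("scene")["color"][130:270,230:390,::-1]; b=read_camera("wrist")["color"][100:400,120:520,::-1]
cv2.imwrite("pics/g2.png",cv2.hconcat([cv2.resize(a,(343,300),interpolation=2),b]))
print(get_obs()["contact_force"],get_obs()["torque"])
E
```

```text
[-9.75657321  3.1603638  28.33962037] [0.57816899 2.19349479 0.03294252]
```

View pics/g2.png

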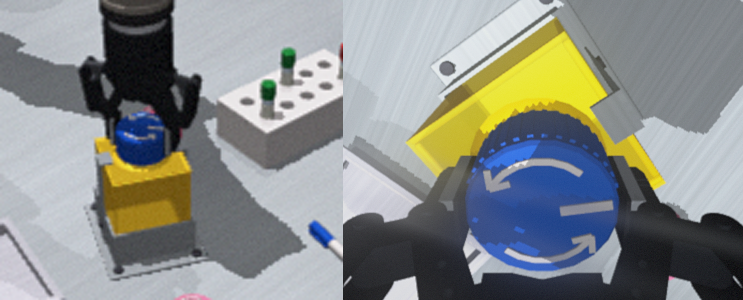

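The cap turned with the jaws: its white mark still points along the jaw axis while the jar is rotated 63° relative to the tool. I lift it.

>>> apply_moves([
  [[0, 0, -0.4], [0, 0, 0], -1],
  [[0, 0, -0.8], [0, 0, 0], -1],
  [[0, 0, -1.4], [0, 0, 0], -1],
  [[0, 0, -2.2], [0, 0, 0], -1],
  [[0, 0, -3.2], [0, 0, 0], -1],
  [[0, 0, -3.6], [0, 0, 0], -1],
  [[0, 0, -3.6], [0, 0, 0], -1],
])

```text
t: 7.68
eef_pos: [0.5735, -0.0305, 0.2877]
tool_rot: [0.0, 0.97, 0.243, 0.001]
contact_force: [-0.4, -0.2, -1.7]
gripper_width: 0.686
```

```bash
python3 - <<'E'
from station import *
from h import *
o=get_obs(); print(np.round(o["contact_force"],1),np.round(o["eef_pos"],4),np.round(o["q"],2))
sc=read_camera("scene"); si=read_camera("side")
a=sc["color"][100:300,140:400,::-1]; b=si["color"][100:300,230:490,::-1]
cv2.imwrite("pics/g3.png",cv2.hconcat([cv2.resize(a,(390,300),interpolation=2),cv2.resize(b,(390,300),interpolation=2)]))
cv2.imwrite("pics/tr.png",cv2.resize(sc["color"][220:315,140:270,::-1],None,fx=6,fy=6,interpolation=2))
E
```

```text
[-0.4 -0.2 -1.7] [ 0.5735 -0.0305  0.2877] [-0.27  0.33  0.27  1.83 -0.11  0.99  0.53]
```

View pics/g3.png

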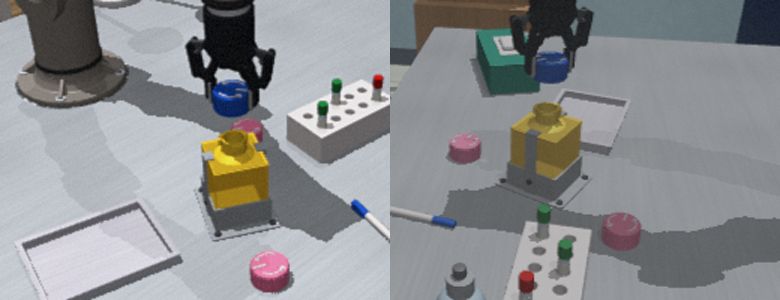

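View pics/tr.png

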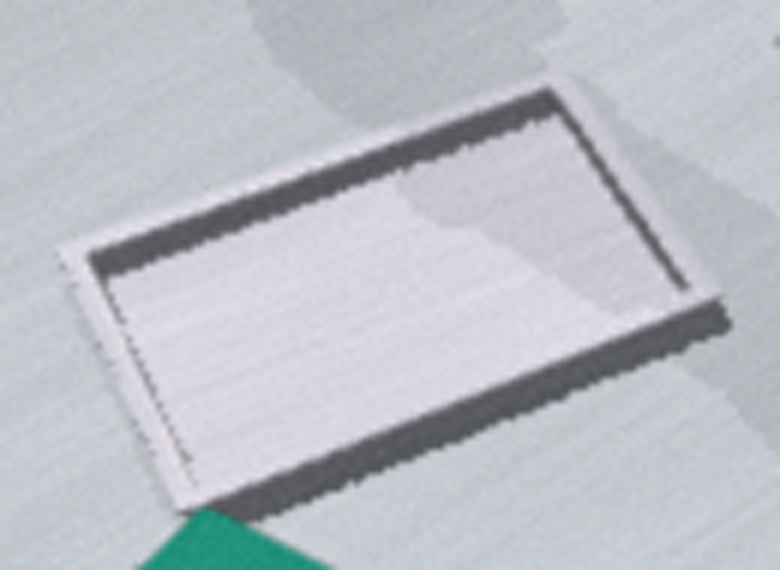

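The cap is off and upright in the jaws, and the jar mouth is open. Tray top corners in the scene picture are about (150,261), (231,233), (259,269) and (171,305).

```bash
python3 - <<'E'
from station import *
from h import *
sc=read_camera("scene"); o=get_obs()
C=[at_z(sc,140+u/6-.4,220+v/6-.4,.018) for u,v in ((65,250),(550,78),(718,298),(190,510))]
C=np.array(C)[:,:2]; print(C.round(3), C.mean(0).round(4)); c=C.mean(0)
e=C[1]-C[0]+C[2]-C[3]; print("long axis yaw",np.degrees(np.arctan2(e[1],e[0])), [np.linalg.norm(C[i]-C[(i+1)%4]).round(3) for i in range(4)])
for yaw in (75,):
    print(plan(o,[c[0],c[1],.20],yaw))
E
```

```text
[[ 0.4   -0.357]
 [ 0.45  -0.151]
 [ 0.607 -0.183]
 [ 0.557 -0.393]] [ 0.5033 -0.2709]
long axis yaw 76.4973318385855 [np.float64(0.212), np.float64(0.16), np.float64(0.216), np.float64(0.162)]
(array([-6.978,  7.183,  3.451]), array([-0.008,  0.008, -4.692]))
```

>>> apply_moves([
  [[-2, 2, 0], [0, 0, -0.8], -1],
  [[-4, 4, 0], [0, 0, -1.8], -1],
  [[-6, 6, 1.0], [0, 0, -2.8], -1],
  [[-6.95, 7.2, 2.5], [0, 0, -3.8], -1],
  [[-6.95, 7.2, 4.5], [0, 0, -4.7], -1],
  [[-6.95, 7.2, 6.5], [0, 0, -4.7], -1],
  [[-6.95, 7.2, 7.5], [0, 0, -4.7], -1],
  [[-6.95, 7.2, 7.5], [0, 0, -4.7], -1],
  [[-6.95, 7.2, 7.5], [0, 0, -4.7], -1],
])

```text
t: 8.95
eef_pos: [0.5053, -0.2712, 0.1003]
tool_rot: [0.0, 0.793, 0.609, 0.0]
contact_force: [-0.2, -0.4, -0.5]
gripper_width: 0.69
```

```bash
python3 - <<'E'
from station import *
from h import *
o=get_obs(); print(plan(o,[.504,-.271,.0765],75),np.round(o["eef_pos"],4),np.round(o["q"],2))
sc=read_camera("scene"); si=read_camera("side")
a=sc["color"][170:320,110:305,::-1]; b=si["color"][80:230,270:465,::-1]
cv2.imwrite("pics/g4.png",cv2.hconcat([cv2.resize(a,(390,300),interpolation=2),cv2.resize(b,(390,300),interpolation=2)]))
E
```

```text
(array([-0.007, -0.052,  0.953]), array([0.005, 0.001, 0.008])) [ 0.5053 -0.2712  0.1003] [ 0.27  0.59  0.15  1.95 -0.15  0.61  1.82]
```

View pics/g4.png

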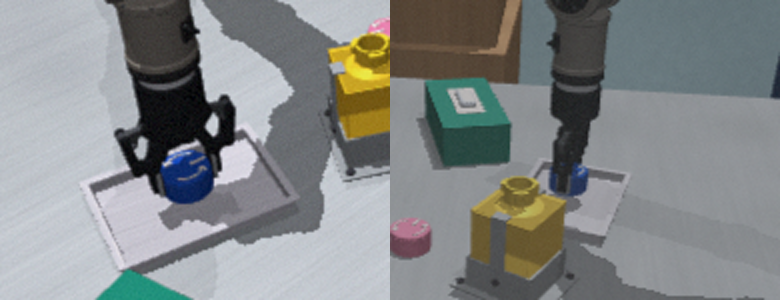

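>>> apply_moves([
  [[0, 0, 0.5], [0, 0, 0], -1],
  [[0, 0, 0.85], [0, 0, 0], -1],
  [[0, 0, 0.95], [0, 0, 0], -1],
  [[0, 0, 0.98], [0, 0, 0], -1],
  [[0, 0, 0.98], [0, 0, 0], -1],
], force=40)

```text
t: 9.68
eef_pos: [0.5043, -0.2705, 0.0757]
tool_rot: [-0.001, 0.793, 0.609, -0.0]
contact_force: [-4.7, 3.6, 10.9]
gripper_width: 0.689
```

Contact at 11 N, so the cap is seated on the tray floor. I release and rise.

>>> apply_moves([
  [[0, 0, -0.04], [0, 0, 0], -0.2],
  [[0, 0, -0.04], [0, 0, 0], 0.6],
  [[0, 0, -0.04], [0, 0, 0], 1],
  [[0, 0, -0.04], [0, 0, 0], 1],
  [[0, 0, -0.04], [0, 0, 0], 1],
  [[0, 0, -0.5], [0, 0, 0], 1],
  [[0, 0, -2.0], [0, 0, 0], 1],
  [[0, 0, -4.5], [0, 0, 0], 1],
  [[0, 0, -7.0], [0, 0, 0], 1],
  [[0, 0, -9.0], [0, 0, 0], 1],
  [[0, 0, -9.0], [0, 0, 0], 1],
])

```text
t: 11.05
eef_pos: [0.5065, -0.2721, 0.3056]
tool_rot: [0.004, 0.793, 0.609, 0.003]
contact_force: [0.8, 0.4, -0.4]
gripper_width: 0.999
```

```bash
python3 - <<'E'
from station import *
from h import *
o=get_obs(); print(np.round(o["eef_pos"],4),np.round(o["q"],2),o["gripper_width"])
for y in (-5,85,175,-95): print(y,plan(o,[.573,.341,.26],y))
sc=read_camera("scene"); si=read_camera("side")
a=sc["color"][120:320,110:410,::-1]; b=si["color"][130:330,200:500,::-1]
cv2.imwrite("pics/g5.png",cv2.hconcat([cv2.resize(a,(400,267),interpolation=2),cv2.resize(b,(400,267),interpolation=2)]))
E
```

```text
[ 0.5065 -0.2721  0.3056] [ 0.21  0.31  0.22  1.82 -0.08  1.02  1.77] 0.999041228097571
-5 (array([24.381, -3.772,  1.77 ]), array([ 0.049, -0.035,  8.005]))
85 (array([24.381, -3.772,  1.77 ]), array([ 0.055,  0.009, -0.995]))
175 (array([24.381, -3.772,  1.77 ]), array([ 0.037,  0.052, -9.995]))
-95 (array([24.381, -3.772,  1.77 ]), array([ 1.4000e-02, -8.2000e-02,  1.7005e+01]))
```

View pics/g5.png

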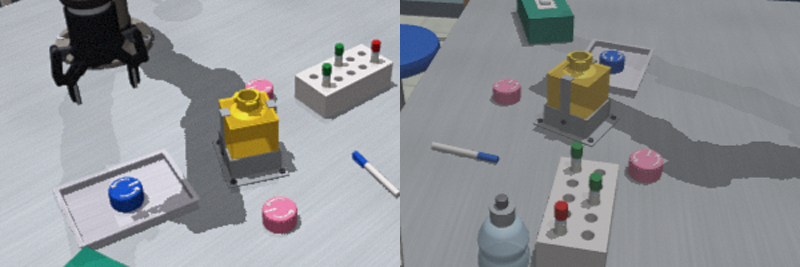

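The picture confirms that the cap stands upright in the middle of the tray (scene about (195,266)) and everything else is unmoved. Next is the red-capped tube. I use jaw yaw 145° so the gripper stays clear of the bottle and the green tubes.

>>> apply_moves([
  [[24.4, -3.8, 0.7], [0, 0, -7.0], 1],
  [[24.4, -3.8, 0.7], [0, 0, -7.0], 1],
  [[24.4, -3.8, 0.7], [0, 0, -7.0], 1],
  [[24.4, -3.8, 0.7], [0, 0, -7.0], 1],
  [[24.4, -3.8, 0.7], [0, 0, -7.0], 1],
  [[24.4, -3.8, 0.7], [0, 0, -7.0], 1],
  [[24.4, -3.8, 0.7], [0, 0, -7.0], 1],
  [[24.4, -3.8, 0.7], [0, 0, -7.0], 1],
  [[24.4, -3.8, 0.7], [0, 0, -7.0], 0.3],
  [[24.4, -3.8, 0.7], [0, 0, -7.0], 0.3],
  [[24.4, -3.8, 0.7], [0, 0, -7.0], 0.3],
  [[24.4, -3.8, 0.7], [0, 0, -7.0], 0.3],
  [[24.4, -3.8, 0.7], [0, 0, -7.0], 0.3],
  [[24.4, -3.8, 0.7], [0, 0, -7.0], 0.3],
])

```text
t: 12.9
eef_pos: [0.5705, 0.3413, 0.2826]
tool_rot: [0.0, 0.301, 0.954, -0.0]
contact_force: [0.1, 0.2, 0.2]
gripper_width: 0.648
```

```bash
python3 - <<'E'
from station import *
from h import *
o=get_obs(); print(np.round(o["eef_pos"],4),np.round(o["q"],2),o["gripper_width"])
c=read_camera("wrist"); im=c["color"][:,:,::-1].copy()
hsv=cv2.cvtColor(c["color"],cv2.COLOR_RGB2HSV); h,s,v=[hsv[...,i].astype(int) for i in range(3)]
m=(((h<8)|(h>172))&(s>150)&(v>50)).astype(np.uint8)
n,l,st,ce=cv2.connectedComponentsWithStats(m); i=1+np.argmax(st[1:,4]); print(st[i],ce[i])
a=np.linspace(0,2*np.pi,60)
for z,rad in ((.11,.01),(.06,.0085)):
    p=proj(c,np.c_[.573+rad*np.cos(a),.341+rad*np.sin(a),np.full(60,z)],o); cv2.polylines(im,[np.round(p).astype(np.int32)],True,(255,0,0),1)
cv2.imwrite("pics/w2.png",im)
E
```

```text
[0.5705 0.3413 0.2826] [-0.48  0.49 -0.22  1.59  0.12  1.08  1.8 ] 0.6478534091768755
[303 194  23  21 235] [313.15319149 206.08085106]
```

View pics/w2.png

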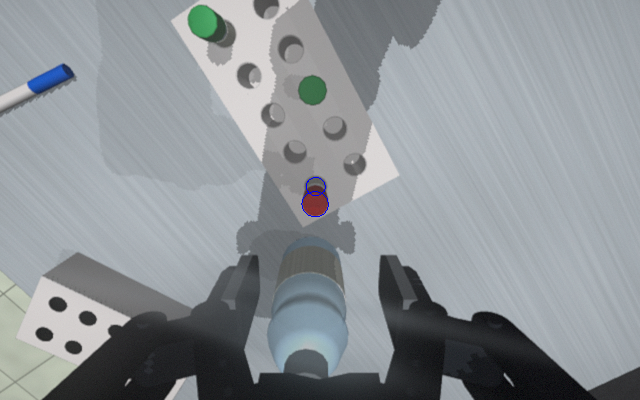

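The projected tube circles lie on the red cap at (315,204) and its body, so the position is good to about 1–2 mm. The bottle and green tubes are clear of the jaws.

```bash
python3 - <<'E'
from station import *
from h import *
o=get_obs(); c=read_camera("wrist")
print(at_z(c,314,204.0,.11,o), plan(o,[.573,.3412,.1525],145))
E
```

```text
[0.57344443 0.34124248 0.11      ] (array([-0.095,  0.043,  5.212]), array([-0.001,  0.002, -0.001]))
```

>>> apply_moves([
  [[-0.1, 0.05, 1.5], [0, 0, 0], 0.3],
  [[-0.1, 0.05, 3.0], [0, 0, 0], 0.3],
  [[-0.1, 0.05, 4.3], [0, 0, 0], 0.3],
  [[-0.1, 0.05, 5.2], [0, 0, 0], 0.3],
  [[-0.1, 0.05, 5.2], [0, 0, 0], 0.3],
  [[-0.1, 0.05, 5.2], [0, 0, 0], -1],
  [[-0.1, 0.05, 5.2], [0, 0, 0], -1],
  [[-0.1, 0.05, 5.2], [0, 0, 0], -1],
  [[-0.1, 0.05, 5.2], [0, 0, 0], -1],
  [[-0.1, 0.05, 5.2], [0, 0, 0], -1],
], force=30)

```text
t: 14.25
eef_pos: [0.5738, 0.3429, 0.1542]
tool_rot: [0.001, 0.3, 0.954, 0.001]
contact_force: [0.2, 0.3, 7.6]
gripper_width: 0.226
```

>>> apply_moves([
  [[0, 0, -0.3], [0, 0, 0], -1],
  [[0, 0, -0.8], [0, 0, 0], -1],
  [[0, 0, -1.6], [0, 0, 0], -1],
  [[0, 0, -2.6], [0, 0, 0], -1],
  [[0, 0, -4.0], [0, 0, 0], -1],
  [[0, 0, -5.8], [0, 0, 0], -1],
  [[0, 0, -7.4], [0, 0, 0], -1],
  [[0, 0, -7.4], [0, 0, 0], -1],
  [[0, 0, -7.4], [0, 0, 0], -1],
])

```text
t: 15.38
eef_pos: [0.5721, 0.3425, 0.3379]
tool_rot: [-0.0, 0.3, 0.954, -0.0]
contact_force: [-0.6, -0.1, -0.8]
gripper_width: 0.223
```

```bash
python3 - <<'E'
from station import *
from h import *
o=get_obs(); print(np.round(o["eef_pos"],4),np.round(o["q"],2),o["gripper_width"])
for y in (145,75,100): print(y,plan(o,[.5735,-.0295,.335],y))
sc=read_camera("scene"); si=read_camera("side")
a=sc["color"][50:250,250:500,::-1]; b=si["color"][130:330,200:450,::-1]
cv2.imwrite("pics/g6.png",cv2.hconcat([cv2.resize(a,(400,320),interpolation=2),cv2.resize(b,(400,320),interpolation=2)]))
E
```

```text
[0.5721 0.3425 0.3379] [-0.47  0.45 -0.23  1.52  0.1   1.18  1.82] 0.22268158328267423
145 (array([ -8.557, -12.172,   0.118]), array([-0.002, -0.002,  0.01 ]))
75 (array([ -8.557, -12.172,   0.118]), array([-3.00e-03, -1.00e-03,  7.01e+00]))
100 (array([ -8.557, -12.172,   0.118]), array([-3.00e-03, -1.00e-03,  4.51e+00]))
```

View pics/g6.png

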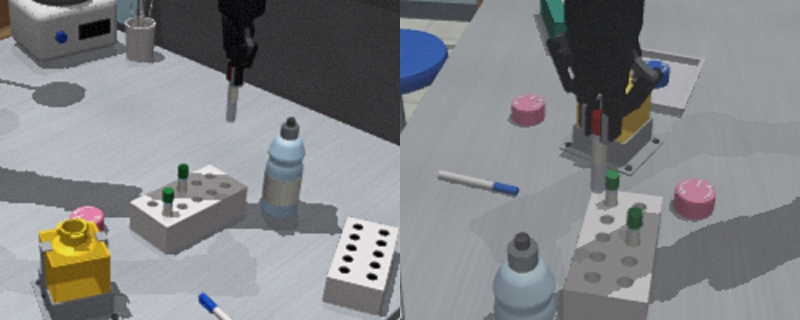

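>>> apply_moves([
  [[-8.55, -12.2, 0], [0, 0, 4.5], -1],
  [[-8.55, -12.2, 0], [0, 0, 4.5], -1],
  [[-8.55, -12.2, 0], [0, 0, 4.5], -1],
  [[-8.55, -12.2, 0], [0, 0, 4.5], -1],
  [[-8.55, -12.2, 0], [0, 0, 4.5], -1],
  [[-8.55, -12.2, 0], [0, 0, 4.5], -1],
  [[-8.55, -12.2, 0], [0, 0, 4.5], -1],
  [[-8.55, -12.2, 0], [0, 0, 4.5], -1],
  [[-8.55, -12.2, 0], [0, 0, 4.5], -1],
  [[-8.55, -12.2, 0], [0, 0, 4.5], -1],
])

```text
t: 16.73
eef_pos: [0.5735, -0.0284, 0.3374]
tool_rot: [-0.0, 0.641, 0.767, 0.0]
contact_force: [-0.7, 0.3, -0.4]
gripper_width: 0.221
```

```bash
python3 - <<'E'
from station import *
from h import *
o=get_obs(); print(np.round(o["eef_pos"],4),np.round(o["q"],2),o["gripper_width"])
print(plan(o,[.574,-.030,.235],100))
sc=read_camera("scene"); si=read_camera("side"); ims=[]
p=np.array(o["eef_pos"])
for c,w in ((sc,(230,360,80,240)),(si,(270,400,80,240))):
    im=c["color"][:,:,::-1].copy()
    ims.append(cv2.resize(im[w[2]:w[3],w[0]:w[1]],None,fx=3,fy=3,interpolation=2))
    a=np.linspace(0,2*np.pi,60); q=proj(c,np.c_[.574+.0175*np.cos(a),-.030+.0175*np.sin(a),np.full(60,.155)])
    cv2.polylines(ims[-1],[np.round((q-[w[0],w[2]])*3+1).astype(np.int32)],True,(0,0,255),1)
    q=proj(c,[[.574,-.030,.155],[.574,-.030,.30]]); q=np.round((q-[w[0],w[2]])*3+1).astype(int)
    cv2.line(ims[-1],tuple(map(int,q[0])),tuple(map(int,q[1])),(255,0,255),1)
cv2.imwrite("pics/g7.png",cv2.hconcat(ims))
E
```

```text
[ 0.5735 -0.0284  0.3374] [-0.09  0.28  0.04  1.77 -0.01  1.1   1.7 ] 0.2207995636328686
(array([-0.069,  0.009,  4.096]), array([-0.002, -0.002,  0.022]))
```

View pics/g7.png

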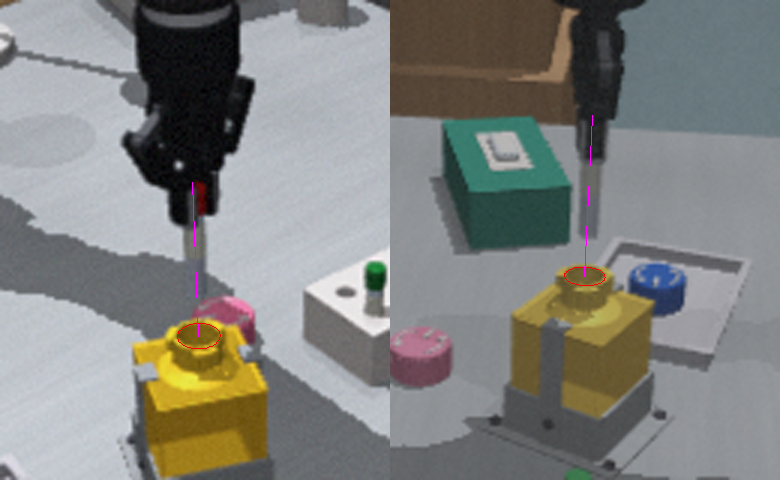

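The mouth circle is on the rim, and the tube axis meets the mouth axis to about 1 mm in both views. I lower it into the mouth.

>>> apply_moves([
  [[-0.06, 0, 0.6], [0, 0, 0], -1],
  [[-0.06, 0, 1.2], [0, 0, 0], -1],
  [[-0.06, 0, 1.9], [0, 0, 0], -1],
  [[-0.06, 0, 2.7], [0, 0, 0], -1],
  [[-0.06, 0, 3.5], [0, 0, 0], -1],
  [[-0.06, 0, 4.05], [0, 0, 0], -1],
  [[-0.06, 0, 4.05], [0, 0, 0], -1],
])

```text
t: 17.7
eef_pos: [0.573, -0.0314, 0.2349]
tool_rot: [-0.001, 0.642, 0.766, -0.001]
contact_force: [-0.0, -0.4, -0.8]
gripper_width: 0.222
```

```bash
python3 - <<'E'
from station import *
from h import *
sc=read_camera("scene"); si=read_camera("side"); ims=[]
for c,w in ((sc,(230,360,80,240)),(si,(270,400,80,240))):
    ims.append(cv2.resize(c["color"][w[2]:w[3],w[0]:w[1],::-1],None,fx=3,fy=3,interpolation=2))
cv2.imwrite("pics/g8.png",cv2.hconcat(ims))
E
```

```text
(no output)
```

View pics/g8.png

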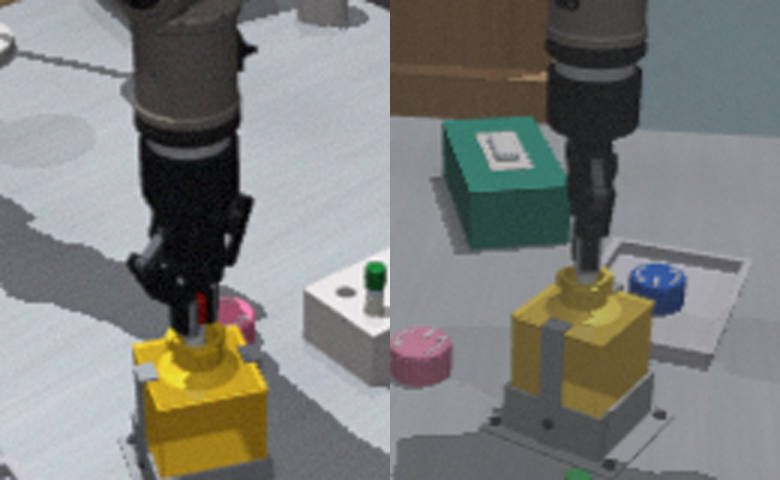

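The tube is in the mouth with no contact force. I release it and rise.

>>> apply_moves([
  [[0, 0, 0], [0, 0, 0], 0.2],
  [[0, 0, 0], [0, 0, 0], 0.2],
  [[0, 0, 0], [0, 0, 0], 0.2],
  [[0, 0, 0], [0, 0, 0], 0.2],
  [[0, 0, 0], [0, 0, 0], 0.2],
  [[0, 0, -0.5], [0, 0, 0], 0.2],
  [[0, 0, -1.5], [0, 0, 0], 0.2],
  [[0, 0, -3.0], [0, 0, 0], 0.2],
  [[0, 0, -4.0], [0, 0, 0], 0.2],
  [[0, 0, -4.0], [0, 0, 0], 0.2],
  [[0, 0, -4.0], [0, 0, 0], 0.2],
  [[0, 0, -4.0], [0, 0, 0], 0.2],
])

```text
t: 19.3
eef_pos: [0.5732, -0.0313, 0.3353]
tool_rot: [-0.001, 0.642, 0.767, -0.001]
contact_force: [0.3, -0.3, -0.2]
gripper_width: 0.601
```

```bash
python3 - <<'E'
from station import *
from h import *
sc=read_camera("scene"); si=read_camera("side"); w=read_camera("wrist")
cv2.imwrite("pics/f1.png",cv2.hconcat([cv2.resize(sc["color"][110:310,140:450,::-1],(400,258),interpolation=2),cv2.resize(si["color"][130:380,180:480,::-1],(310,258),interpolation=2)]))
cv2.imwrite("pics/f2.png",w["color"][:,:,::-1])
cv2.imwrite("pics/f3.png",cv2.hconcat([cv2.resize(sc["color"][170:260,260:340,::-1],(400,450),interpolation=2),cv2.resize(si["color"][155:245,290:370,::-1],(400,450),interpolation=2)]))
E
```

```text
(no output)
```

View pics/f1.png

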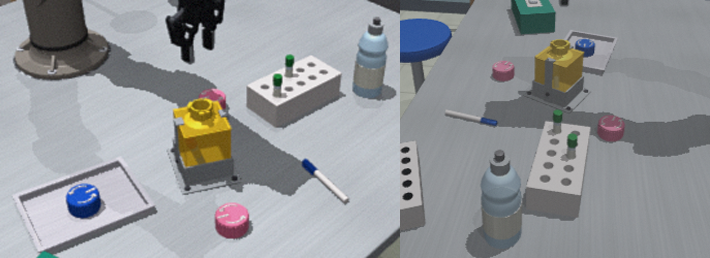

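View pics/f2.png

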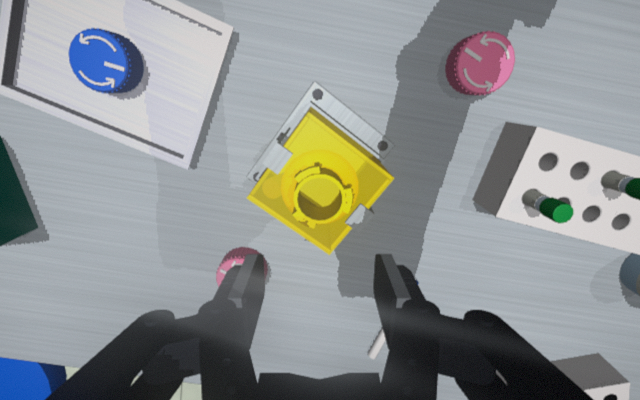

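View pics/f3.png

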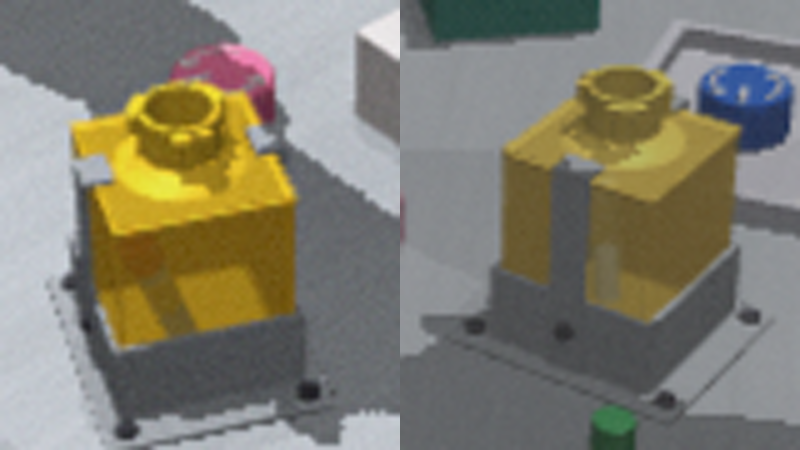

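The last pictures show the tube lying inside the jar: its red cap shows through the wall at crop (140,255) and its body at (175,300). The jar is open, the blue cap is upright in the tray at wrist pixel (105,62), the two green tubes stand in the rack, and the gripper is clear. I hand in.

```bash
python3 -c "
from station import *
print(hand_in())"
```

```text
the job is handed in; nothing more can be done
None
```

The job is done and handed in at about 19.5 s of the 58 s allowed; `hand_in()` gave no verdict.

- **Cap:** I gripped the blue cap and pressed it to its stop, peaking at about 47 N at the wrist. I turned it 63° anticlockwise while it stayed pressed, lifted it off and stood it upright in the middle of the metal tray.
- **Tube:** I lifted the red-capped tube out of the rack, lowered it into the jar mouth without touching the rim and let it drop. The jar is left open.

The last pictures from all three cameras show:
- The tube lies fully inside the jar.
- The cap is right way up in the tray.
- Both green-capped tubes are standing in the rack.
- The bottle, marker and pink caps look undisturbed, and the gripper is clear of everything.

Two measurements disagreed slightly. My first estimate of the cap position was poor because shading spoiled its outline in the side camera, so I used the wrist camera instead. The jaw opening on the cap read about 58 mm against the cap's nominal 62 mm, but the grip held without slipping. No check failed.

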